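# Cover the sealed blanks and set the clockwork timer

### The arm

A 6-joint arm with a two-finger parallel gripper is mounted at the origin on a cart in front of the work surface, level with it; the furniture and walls round the work are solid. World frame = base frame: x ahead of the robot, y to its left, z up, the work surface at z = 0. Lengths are in m, angles in rad, forces in N, time in s.
With the tool pointing down it reaches from about 0.275 to 0.875 m from the base axis. Payload 12.5 kg.
Tool frame: the origin (TCP) lies at the very end of the fingers, on their centre line; the grasp point (between the pads) lies 19 mm behind it; x points along the fingers, y is the direction in which the jaws open and shut, and the axes are right-handed (so a half turn about x gives the same grasp; the last joint's range is limited). The gripper opens to 85 mm and grips with 20 to 120 N. Pads are 22 mm wide; open, the fingers measure 114 mm over their backs; the gripper's body (76 mm by 85 mm) begins 54 mm behind the grasp point. The pads swing forward as they close: fully open they stand 13 mm farther back than shut.
Start: joints at [1.239, 0.351, 1.652, -0, 1.139, -0.085], TCP at [0.134, 0.533, 0.231] pointing down, gripper open.
Joint ranges: [-2.75, 2.75], [-0.79, 2.1], [0.01, 2.65], [-1.57, 4.71], [0.07, 3.14], [-2.87, 2.87]. Speed limits (rad/s): [2.22, 2.22, 2.79, 3.14, 3.14, 3.14].

### API

Orientations are given as a 3x3 rotation matrix whose columns are the frame's x, y, z axes.
In Python, from bench import manip gives the robot as it stands. Calls block until the motion is done:
- manip.move_ptp(position, orientation): joint-space move of the TCP to a pose.
- manip.move_l(position, attitude=None, max_speed=0.15): straight line of the TCP; attitude=None keeps the orientation; max_speed is the mean speed in m/s.
- manip.move_j(angles): joint-space move.
- manip.set_gripper(opening, effort=None): opening from 0.0 (shut) to 1.0 (fully open); effort is the grip in N (None keeps the last); returns when the fingers have stopped.
- manip.dwell(seconds).
- manip.inverse_kinematics(position, orientation): joint angles nearest the present ones, or None.
- manip.grab_frame(name): name is "scene" or "top"; returns (picture, depth): 420x560x3 uint8, red, green, blue; 420x560 float32, m along the optical axis (not along the pixel's ray), 0 where there is no reading.
- manip.get_calibration(name): a dict with "camera_matrix" (3x3 intrinsics, pixels), "R" (3x3) and "t" (3): a world point X has camera coordinates R X + t. Camera axes: x right, y down, z forward; pixel columns grow to the right and rows downward; lengths in m; the calibration is good to about 2 mm. A picture is of the moment at which its call begins. get_calibration takes no time and is no camera call.
A pose or a line that the arm cannot do raises manip.Unreachable and nothing moves.
- manip.sign_off(): hands the job in, once; it reports no verdict.
Trained networks look in the newest picture that a camera, given by its name, has taken for a name from the list of things; names that differ only in an ending like _2 or _b are one class to them, and where a whole thing is asked for, a point or a joint stands for the part that bears it (a point fixed in the world has none). Each returns a list of dicts, best first, with "confidence" (0 to 1); they miss things now and then, are a little off and sometimes report something else, mostly with a low value. They report only what shows in the picture. A call takes as long as a camera call. They do not tell look-alikes from the thing itself.
- manip.look_for(camera, name): "at" ([x, y, z] in m, in world coordinates, good to about 4 mm: the middle of the surface that is visible of it).
Readings, each from a call of its own:
- manip.current_time(): time.
- manip.current_qpos(): joint angles.
- manip.current_joint_vel(): joint speeds.
- manip.current_joint_torque(): joint torques, N m.
- manip.current_ee_pos(): TCP position.
- manip.current_tcp_rot(): TCP orientation.
- manip.current_force(): force on the tool from outside, world axes, zero at the start.
- manip.current_ft_torque(): the same for the moment, N m.
- manip.current_grip_width(): opening from 0.0 (shut) to 1.0 (fully open).
Only numpy, scipy, OpenCV 4.12 (cv2) and the standard library are available. Lean on these libraries where they do the work, as an engineer would, in place of code of your own. Each camera call takes 0.05 s, during which the arm holds its last target.

### The job

The freshly sealed pen blanks must dry for 10 minutes out of the dust: gently shut the lid of their wooden box, then set the clockwork timer for them. Wind its dial clockwise past the top (15 minute) mark so that the spring is fully loaded, then turn it back down to 10 minutes. The timer stands loose on its pad, so bear down on it while you turn, just firmly enough that it does not skid round and never harder than about two kilos; leave it standing there facing as before, and do not disturb the other things on the bench.

Things in the scene. Friction and masses are not known exactly. Their poses are not given: they have to be found in the camera images.
- box_lid (a joint): hinge of the box's dark wooden lid, rad: 0 = shut, grows as it opens upward and away from the robot (starts at 0.9 to 1.3, at most 1.75). The lid stays at any angle it is left at (friction 0.15 N m, lid 0.16 kg: 1 to 3 N at its edge move it). It must not shut faster than 3 rad/s.
- lid_hinge (a point): middle of the lid's hinge line, at the far upper edge of the box, 60 mm above the bench. Its axes are the box's: x from the front (robot side) to the hinge, y along the hinge line, z up. The light wooden box (150 x 212 x 72 mm with its lid, fixed) reaches along x from 143 mm before this point to 3 mm before it, along y 106 mm to either side.
- lid_edge (a point): middle of the lid's free edge, half way through its thickness; moves with the lid. The lid is a slab 212 mm wide along the hinge, 12 mm thick, reaching 145 mm from the hinge line to this edge. Shut, its underside is level with the hinge line and its flat top 12 mm higher.
- timer: loose, 0.35 kg: round grey body, 108 mm in diameter, white scale face 35 mm up, 74 to 78 mm high with its dial, on four rubber feet on the pad. Origin: centre of its underside, z up, x away from the robot (within 0.5 rad). It skids round with the dial unless pressed down: turning takes about 6 to 10 N of downward push. It must not bear on the pad with over 25 N, its weight of 3.5 N included.
- top_mark (a point): the orange bar at the end of the timer's scale, 15 minutes, on its white face 40 mm from the axis. The scale runs clockwise round the face, a tick every minute (0.16 rad), broad bars at 0 (red), 5 (black), 10 (green) and 15 (orange); 0 lies at +1.2 rad and 15 at -1.2 rad about the timer's z from its x axis, so 0 is on the left and 15 on the right.
- ten_mark (a point): the green bar at 10 minutes on the timer's scale, 40 mm from the axis, where the pointer must finally be (within one minute)
- dial (a joint): turn of the timer's dial, rad, clockwise seen from above: 0 = zero mark, 1.60 = 10 minutes, 2.40 = 15 minutes (top mark), hard stop at 2.75. Starts at 0.05 to 0.6. Turning takes 0.20 N m, plus 0.03 N m per rad when winding up (minus that turning back); friction holds it where it is let go.
- dial_grip (a point): point on the dial's axis inside its grip, an upright black bar 50 mm long, 13 mm thick, from 23 mm below this point (top of the dial plate, 67 mm in diameter) to 8 mm above. 65.5 mm over the timer's underside with the dial down; the dial has 4 mm of end play, starts anywhere in it and bears on the body only when down. Bar and pointer (white line) lie along this point's x axis; pinch across 13 mm.
- pad: square black ribbed non-slip pad, 150 x 150 x 3 mm, fixed to the bench, with the timer at its middle; origin: centre of its underside, x away from the robot. Left of it, off the bench's end, a tall fixed guide rail (orange and perforated grey) stands upright at x 0.51 to 0.56, y 0.32 to 0.50, up to 1 m high: keep the arm out of it on the way
- sealer: bystander: yellow bottle with a dark cap, 62 mm in diameter, 144 mm high; origin under its centre
- ca_glue: bystander: small white bottle with a red cap, 32 mm in diameter, 91 mm high; origin under its centre
- wax_tin: bystander: flat tin with a red lid, 78 mm in diameter, 31 mm high; origin under its centre
- sanding_block: bystander: black sanding block, 62 x 100 x 28 mm; origin under its centre
Mind the look-alikes: they are no part of the job. Several things have the shape of the timer; the one meant has the colours described above.

How it is judged:
By the outcome, as a careful person would: the job done as asked, in the order asked, and still so for the second after the job is handed in, with the robot touching nothing.
It also fails if it takes over 72 s, if anything falls off the work surface, if the arm or the gripper's body presses on something with over 40 N, if the wrist force passes 120 N, or if a joint passes its speed limit or range.

## Working session

There is one attempt and no reset: what is moved stays moved. The work goes in short steps, each a Python script; the robot and the scene stay as the last script left them, time stands still between calls to the robot, and variables do not carry over. Pictures are saved under pics/ and viewed, and the job is handed in when it is done.

```bash
ls; mkdir -p pics; cat > h.py <<'E'
import numpy as np, cv2
from bench import manip
def snap(cam,fn):
    p,d=manip.grab_frame(cam); cv2.imwrite('pics/'+fn+'.png',p[:,:,::-1]); np.save('pics/'+fn+'_d.npy',d); return p,d
def w2p(cam,X):
    c=manip.get_calibration(cam); Y=np.array(c['R'])@np.array(X)+np.array(c['t']); q=np.array(c['camera_matrix'])@Y; return q[:2]/q[2]
def p2w(cam,u,v,d):
    c=manip.get_calibration(cam); r=np.linalg.inv(c['camera_matrix'])@np.array([u,v,1.])*d; return np.array(c['R']).T@(r-np.array(c['t']))
def plane(cam,u,v,z):
    c=manip.get_calibration(cam); R=np.array(c['R']);o=-R.T@np.array(c['t']); r=R.T@np.linalg.inv(c['camera_matrix'])@np.array([u,v,1.]); return o+r*(z-o[2])/r[2]
E
python3 - <<'E'
from h import *
for c in ('scene','top'):
    snap(c,c+'0')
    for n in ['timer','dial_grip','top_mark','ten_mark','lid_hinge','lid_edge','pad','sealer','ca_glue','wax_tin','sanding_block']:
        for r in manip.look_for(c,n)[:3]: 
            print(c,n,round(r['confidence'],2),np.round(r['at'],3),np.round(w2p(c,r['at'])))
print(manip.current_time(),manip.current_force(),manip.current_tcp_rot())
E
```

```text
pics
scene timer 0.95 [0.455 0.055 0.04 ] [237. 212.]
scene timer 0.83 [0.466 0.237 0.038] [192. 172.]
scene timer 0.18 [0.465 0.061 0.044] [238. 207.]
scene dial_grip 0.68 [0.465 0.063 0.041] [238. 207.]
scene dial_grip 0.64 [0.476 0.245 0.046] [193. 166.]
scene top_mark 0.93 [0.458 0.055 0.039] [238. 211.]
scene top_mark 0.82 [0.47  0.237 0.036] [194. 172.]
scene ten_mark 0.71 [0.453 0.057 0.041] [235. 211.]
scene ten_mark 0.68 [0.465 0.236 0.036] [192. 173.]
scene ten_mark 0.15 [0.465 0.062 0.046] [238. 206.]
scene lid_hinge 0.84 [ 0.572 -0.258  0.048] [377. 259.]
scene lid_hinge 0.5 [0.455 0.057 0.039] [236. 211.]
scene lid_edge 0.61 [ 0.585 -0.257  0.154] [390. 222.]
scene pad 0.85 [0.457 0.03  0.002] [245. 227.]
scene sealer 0.64 [0.638 0.238 0.081] [241. 129.]
scene ca_glue 0.84 [ 0.375 -0.109  0.058] [261. 269.]
scene ca_glue 0.6 [ 0.588 -0.26   0.15 ] [392. 224.]
scene wax_tin 0.87 [0.645 0.149 0.033] [267. 157.]
scene wax_tin 0.7 [ 0.584 -0.26   0.152] [391. 224.]
scene sanding_block 0.86 [0.641 0.011 0.027] [304. 186.]
top timer 0.63 [0.468 0.064 0.041] [249. 239.]
top tim
[... 338 characters left out ...]
38.]
top ten_mark 0.61 [0.463 0.068 0.043] [247. 241.]
top lid_hinge 0.88 [ 0.557 -0.253  0.027] [392. 197.]
top lid_edge 0.64 [ 0.573 -0.244  0.193] [410. 168.]
top pad 0.68 [ 0.477  0.049 -0.001] [257. 237.]
top pad 0.33 [ 0.578 -0.242  0.193] [409. 165.]
top pad 0.24 [0.637 0.244 0.107] [159. 156.]
top sealer 0.61 [0.638 0.244 0.104] [159. 156.]
top sealer 0.4 [ 0.579 -0.242  0.196] [410. 164.]
top wax_tin 0.83 [0.652 0.152 0.032] [210. 159.]
top sanding_block 0.63 [0.65  0.022 0.03 ] [267. 159.]
1.2 [-0.32596926 -0.35713195  0.94291916] [[ 1.54980217e-06  2.44288057e-01  9.69702710e-01]
 [ 1.07609598e-05  9.69702710e-01 -2.44288057e-01]
 [-1.00000000e+00  1.08135300e-05 -1.12592659e-06]]
```

```bash
python3 - <<'E'
import cv2
a=cv2.imread('pics/top0.png');b=cv2.imread('pics/scene0.png')
cv2.imwrite('pics/crop_top.png',cv2.resize(a[190:290,115:315],None,fx=4,fy=4,interpolation=cv2.INTER_CUBIC))
cv2.imwrite('pics/crop_scene.png',cv2.resize(b[130:250,150:310],None,fx=5,fy=5,interpolation=cv2.INTER_CUBIC))
E
```

```text
(no output)
```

View pics/top0.png

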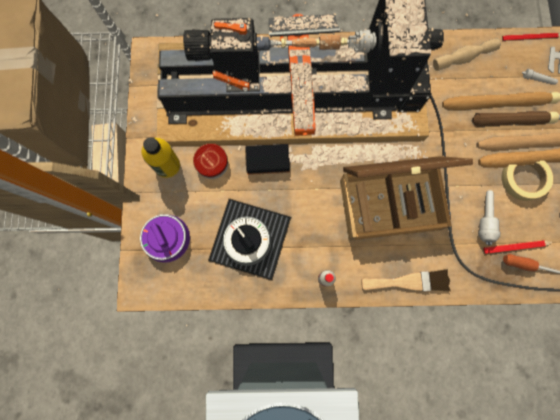

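View pics/scene0.png

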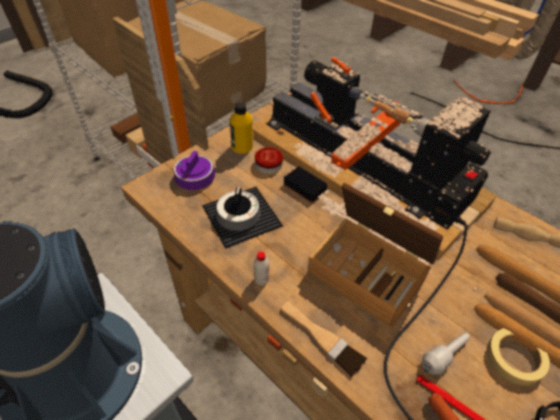

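View pics/crop_top.png

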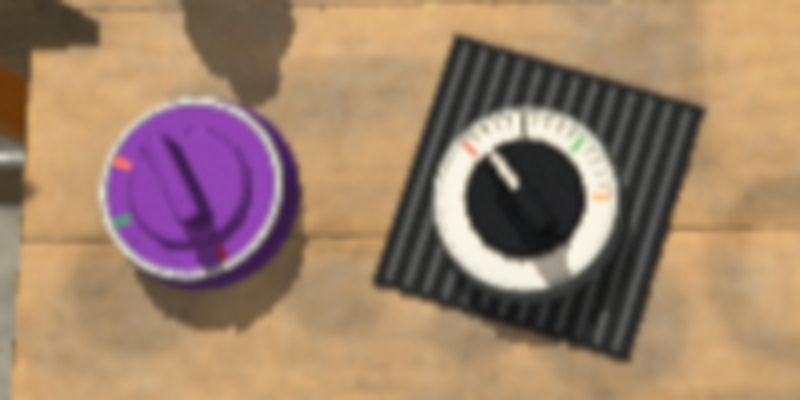

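View pics/crop_scene.png

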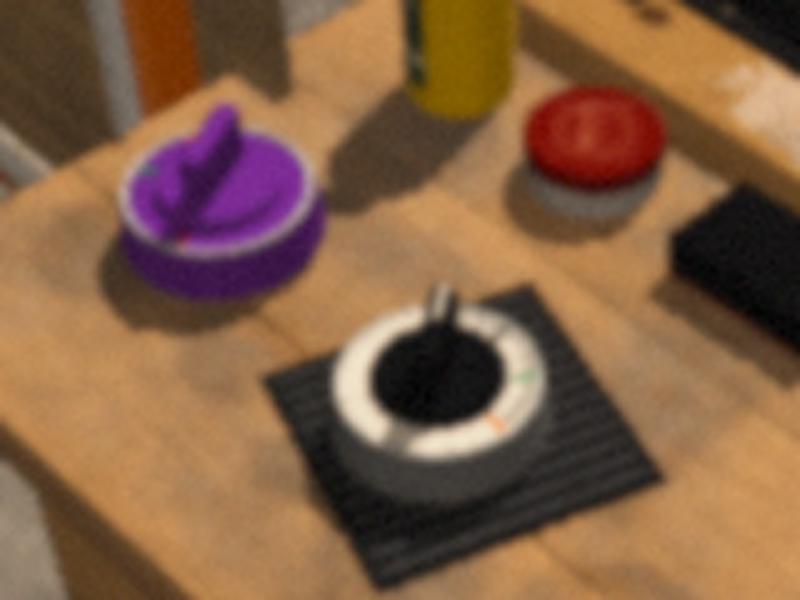

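The top picture shows two timer shapes: a purple one at (165,239) and a grey-bodied one with a white face and black dial at (246,240) on the black ribbed pad. The second matches the description: white scale with red, black, green and orange bars, on the pad. The open box is at (395,205), and its lid edge is at about (410,165). Next I'll measure both.

```bash
cat > meas.py <<'E'
from h import *
def timer(cam,img,zf=0.038,box=(205,200,295,285),verbose=True):
    x0,y0,x1,y1=box; s=6
    sub=cv2.resize(img[y0:y1,x0:x1],None,fx=s,fy=s,interpolation=cv2.INTER_CUBIC)
    hsv=cv2.cvtColor(sub,cv2.COLOR_RGB2HSV)
    W=lambda p,z=zf: plane(cam,(p[0]+.5)/s-.5+x0,(p[1]+.5)/s-.5+y0,z)
    white=((hsv[...,1]<70)&(hsv[...,2]>120)).astype(np.uint8)
    cs,_=cv2.findContours(white,cv2.RETR_EXTERNAL,cv2.CHAIN_APPROX_NONE)
    c=max(cs,key=cv2.contourArea); hull=cv2.convexHull(c)
    pts=np.array([W(p[0])[:2] for p in hull])
    A=np.c_[2*pts,np.ones(len(pts))]; q=np.linalg.lstsq(A,(pts**2).sum(1),rcond=None)[0]
    cen=q[:2]; r=np.sqrt(q[2]+cen@cen)
    out={'cen':cen,'r':r}
    H,S,V=[hsv[...,i].astype(int) for i in range(3)]
    yy,xx=np.mgrid[:sub.shape[0],:sub.shape[1]]
    P=np.stack([W((xx,yy))[i] if False else 0*xx for i in range(2)]) if False else None
    for n,m in {'red':((H<5)|(H>172))&(S>90)&(V>110),'orange':(H>=7)&(H<22)&(S>90)&(V>120),'green':(H>40)&(H<90)&(S>60)}.items():
        k,l,st,ce=cv2.connectedComponentsWithStats(m.astype(np.uint8))
        best=None
        for i in range(1,k):
            w=W(ce[i])[:2]-cen
            if 0.03<np.hypot(*w)<0.05 and (best is None or st[i,4]>best[0]): best=(st[i,4],np.arctan2(w[1],w[0]),np.hypot(*w))
        out[n]=best
    return out
E
python3 - <<'E'
from meas import *
p=cv2.imread('pics/top0.png')[:,:,::-1].copy()
print(timer('top',p))
# pointer
for z in (0.05,0.055,0.075):
  print(z,[np.round(plane('top',u/4+115-.375,v/4+190-.375,z),4) for u,v in ((490,152),(517,187),(526,200),(546,222))])
d=np.load('pics/top0_d.npy')
# lid depth map
pts={}
for (u,v) in [(345,172),(352,170),(365,168),(400,164),(430,161),(460,160),(468,161),(360,177),(380,174),(415,170),(350,200),(355,240),(400,237),(440,233),(446,230),(347,235)]:
    print(u,v,np.round(p2w('top',u,v,d[v,u]),3))
a=cv2.resize(p[140:250,330:480,::-1],None,fx=5,fy=5,interpolation=cv2.INTER_CUBIC);cv2.imwrite('pics/crop_box.png',a)
print(np.round(-np.array(manip.get_calibration('top')['R']).T@manip.get_calibration('top')['t'],3))
E
```

```text
{'cen': array([0.46829404, 0.07107785]), 'r': np.float64(0.050459482757102485), 'red': None, 'orange': (np.int32(98), np.float64(-1.5835352080385967), np.float64(0.04073614553670527)), 'green': (np.int32(122), np.float64(-0.7836313288512792), np.float64(0.04043303712317779))}
0.05 [array([0.4916, 0.0886, 0.05  ]), array([0.4724, 0.0742, 0.05  ]), array([0.4653, 0.0694, 0.05  ]), array([0.4534, 0.0588, 0.05  ])]
0.055 [array([0.4908, 0.088 , 0.055 ]), array([0.4717, 0.0737, 0.055 ]), array([0.4647, 0.0689, 0.055 ]), array([0.4528, 0.0584, 0.055 ])]
0.075 [array([0.4876, 0.0857, 0.075 ]), array([0.469 , 0.0717, 0.075 ]), array([0.4622, 0.0671, 0.075 ]), array([0.4506, 0.0568, 0.075 ])]
345 172 [ 0.599 -0.142  0.087]
352 170 [ 0.581 -0.144  0.159]
365 168 [ 0.585 -0.169  0.156]
400 164 [ 0.592 -0.237  0.155]
430 161 [ 0.594 -0.292  0.163]
460 160 [ 0.584 -0.333  0.196]
468 161 [ 0.581 -0.347  0.197]
360 177 [ 0.556 -0.151  0.195]
380 174 [ 0.56  -0.186  0.198]
415 170 [ 0.566 -0.25   0.199]
350 200 [ 0.545 -0.154  0.058]
355 240 [ 0.465 -0.17   0.002]
400 237 [ 0.47  -0.271  0.001]
440 233 [ 0.477 -0.362 -0.001]
446 230 [ 0.484 -0.376  0.   ]
347 235 [ 0.477 -0.153  0.001]
[ 0.358 -0.009  0.896]
```

View pics/crop_box.png

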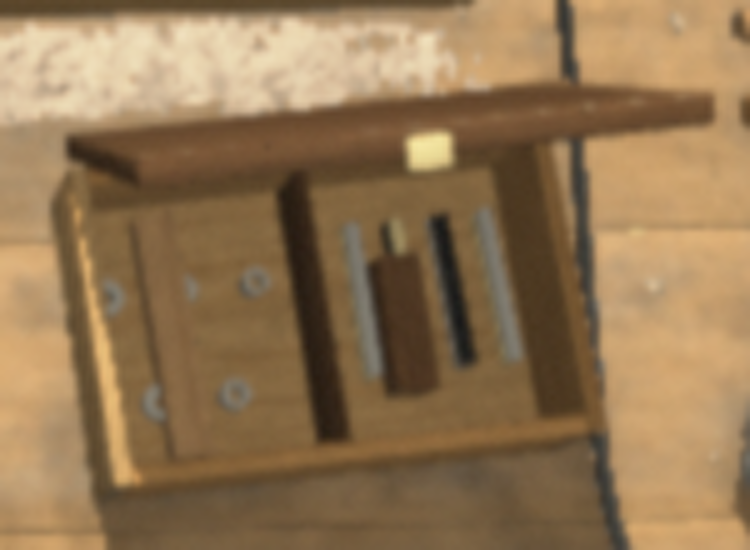

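```bash
python3 - <<'E'
from h import *
f=lambda u,v,z: plane('top',u/5+330-.4,v/5+140-.4,z)
FL=f(118,488,.06);FR=f(603,432,.06);BL=f(72,170,.06)
print(FL,FR,BL,np.hypot(*(FR-FL)[:2]),np.hypot(*(BL-FL)[:2]))
y=(FL-FR)[:2];yaw=np.arctan2(-y[0],y[1]);print('yaw',yaw, 'side', np.arctan2((BL-FL)[1],(BL-FL)[0]))
X=np.array([np.cos(yaw),np.sin(yaw)]);Y=np.array([-X[1],X[0]])
m=(FL+FR)[:2]/2; hinge=m+.143*X; print('hinge',hinge)
d=np.load('pics/top0_d.npy')
q=[]
for v in range(155,185):
  for u in range(345,475):
    if d[v,u]>0:
      w=p2w('top',u,v,d[v,u])
      if w[2]>.085: 
        r=w[:2]-hinge; q.append([r@X,r@Y,w[2]-.06])
q=np.array(q)
top=q[q[:,2]>.11]; print(len(q)); print(np.round(np.percentile(q,[1,10,50,90,99],axis=0),3)); 
for a in np.arange(-.1,.11,.04):
  s=q[abs(q[:,1]-a)<.02]; i=s[:,2].argmax(); print(round(a,2),np.round(s[i],3),np.round(np.median(s[s[:,2]>s[:,2].max()-.01],axis=0),3))
E
```

```text
[ 0.46438534 -0.15624157  0.06      ] [ 0.48370006 -0.36074864  0.06      ] [ 0.60315579 -0.14403341  0.06      ] 0.20541712766297787 0.13930641796928492
yaw 0.09416595858344981 side 0.08774788388045325
hinge [ 0.61640916 -0.24504926]Traceback (most recent call last):
  File "<stdin>", line 13, in <module>
  File "h.py", line 8, in p2w
    c=manip.get_calibration(cam); r=np.linalg.inv(c['camera_matrix'])@np.array([u,v,1.])*d; return np.array(c['R']).T@(r-np.array(c['t']))
ValueError: time passes only in moves, steps and waits
```

```bash
cat >> h.py <<'E'
import functools
class _C: pass
_gc=functools.lru_cache(None)(lambda n: manip.get_calibration(n))
def _cal(cam):
    c=_gc(cam); return np.array(c['R']),np.array(c['t']),np.linalg.inv(c['camera_matrix'])
def p2w(cam,u,v,d):
    R,t,Ki=_cal(cam); return R.T@(Ki@np.array([u,v,1.])*d-t)
def plane(cam,u,v,z):
    R,t,Ki=_cal(cam); o=-R.T@t; r=R.T@Ki@np.array([u,v,1.]); return o+r*(z-o[2])/r[2]
E
python3 - <<'E'
from h import *
hinge=np.array([.6164,-.245]);yaw=.094
X=np.array([np.cos(yaw),np.sin(yaw)]);Y=np.array([-X[1],X[0]])
d=np.load('pics/top0_d.npy')
q=[]
for v in range(155,185):
  for u in range(345,475):
    if d[v,u]>0:
      w=p2w('top',u,v,d[v,u])
      if w[2]>.085: 
        r=w[:2]-hinge; q.append([r@X,r@Y,w[2]-.06])
q=np.array(q)
print(len(q)); print(np.round(np.percentile(q,[1,10,50,90,99],axis=0),3)); 
for a in np.arange(-.1,.11,.04):
  s=q[abs(q[:,1]-a)<.02]; print(round(a,2),np.round(s[s[:,2].argmax()],3),np.round(s[s[:,0].argmin()],3))
print(manip.current_time(),manip.current_qpos())
E
```

```text
1433
[[-0.053 -0.103  0.028]
 [-0.05  -0.083  0.054]
 [-0.041  0.004  0.135]
 [-0.009  0.093  0.139]
 [ 0.002  0.105  0.14 ]]
-0.1 [-0.044 -0.082  0.142] [-0.051 -0.082  0.134]
-0.06 [-0.044 -0.04   0.14 ] [-0.051 -0.075  0.137]
-0.02 [-0.042 -0.006  0.141] [-0.056 -0.007  0.136]
0.02 [-0.046  0.     0.142] [-0.055  0.     0.136]
0.06 [-0.042  0.063  0.141] [-0.051  0.05   0.136]
0.1 [-0.044  0.096  0.141] [-0.051  0.081  0.135]
1.2 [ 1.23939279e+00  3.50687775e-01  1.65177760e+00  2.24144775e-06
  1.13911660e+00 -8.46190360e-02]
```

Measured: the hinge is at about (0.616, -0.245), the box yaw is 0.094, and the lid angle is about 1.21 (the edge lies at the expected 145 mm radius). The timer is at (0.468, 0.071) with a yaw of about -0.384. I'll close the lid first.

```bash
cat >> h.py <<'E'
def down(a):  # tool down, jaw axis y at world angle a
    x=np.array([0,0,-1.]);y=np.array([np.cos(a),np.sin(a),0]);return np.c_[x,y,np.cross(x,y)]
E
python3 - <<'E'
from h import *
hinge=np.array([.6164,-.245,.06]);yaw=.094
X=np.array([np.cos(yaw),np.sin(yaw),0]);Y=np.array([-X[1],X[0],0]);Z=np.array([0,0,1.])
R=down(yaw+np.pi/2)
P=lambda th,r,gap: hinge+.035*Y+X*(-r*np.cos(th)+(.012+gap)*np.sin(th)+.011)+Z*(r*np.sin(th)+(.012+gap)*np.cos(th))
manip.set_gripper(0.0,30)
manip.move_ptp([.11,.38,.33],down(1.9)); 
manip.move_ptp([.38,-.12,.33],R)
b=P(1.21,.115,.03)
manip.move_ptp([b[0]+.01,b[1],.30],R)
manip.move_l(b,R,.2)
print(manip.current_time(),manip.current_ee_pos(),b,manip.current_force())
snap('top','top1');snap('scene','scene1')
E
```

```text
6.5667 [ 0.62334223 -0.20945915  0.18425485] [ 0.62277067 -0.20924419  0.18242266] [-0.14160049 -0.7462135  -0.4819129 ]
```

View pics/scene1.png

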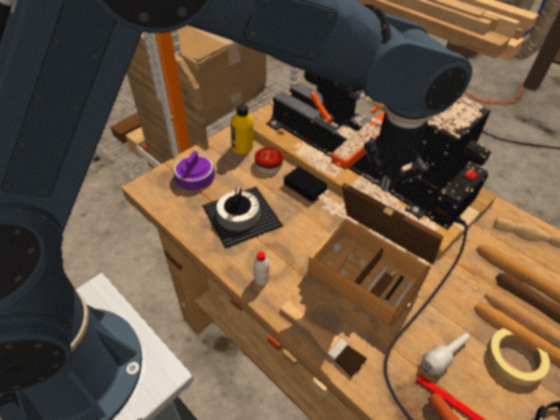

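View pics/top1.png

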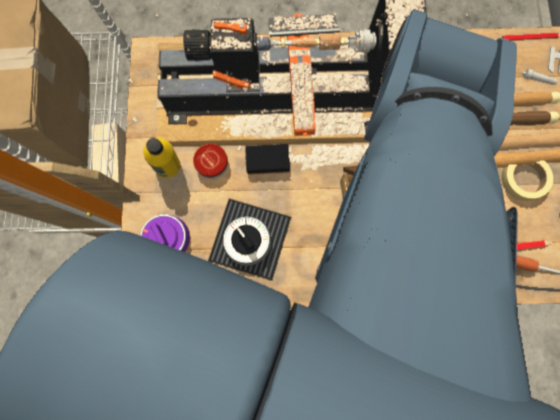

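The scene picture shows the shut gripper behind the still-open lid, around (405,150), and nothing else has moved. I'll now sweep the arc.

```bash
python3 - <<'E'
from h import *
hinge=np.array([.6164,-.245,.06]);yaw=.094
X=np.array([np.cos(yaw),np.sin(yaw),0]);Y=np.array([-X[1],X[0],0]);Z=np.array([0,0,1.])
P=lambda th,r,gap: hinge+.035*Y+X*(-r*np.cos(th)+(.012+gap)*np.sin(th)+.011)+Z*(r*np.sin(th)+(.012+gap)*np.cos(th))
for th in np.arange(1.2,0.09,-.1):
    manip.move_l(P(th,.115,0),None,.07)
    print(round(th,2),round(manip.current_time(),2),np.round(manip.current_force(),1),np.round(manip.current_ee_pos()-P(th,.115,0),4))
# final press
p=P(0.1,.115,0)
for dz in np.arange(0.0,.03,.002):
    g=P(0.05,.115,0)-dz*Z
    manip.move_l(g,None,.05); f=manip.current_force()
    print('z',round(g[2],4),np.round(manip.current_ee_pos()[2],4),np.round(f,1))
    if f[2]>8: break
print(manip.current_time())
E
```

```text
1.2 7.26 [0.2 0.1 0.1] [ 0.0003 -0.0001  0.0004]
1.1 7.58 [ 0.4  0.5 -0.8] [ 0.     -0.      0.0001]
1.0 7.89 [-0.1 -0.5 -0.1] [-0. -0. -0.]
0.9 8.21 [0.3 0.1 0.4] [-0.0002 -0.     -0.0001]
0.8 8.53 [0.3 0.3 0.1] [-0.0002  0.     -0.0001]
0.7 8.84 [ 0.1 -0.1  0.2] [-0.0003  0.     -0.0002]
0.6 9.16 [ 0.4 -0.1  0.6] [-0.0005  0.0001 -0.0004]
0.5 9.47 [ 0.2 -0.1 -0.3] [-0.0005  0.0001 -0.0004]
0.4 9.79 [ 0.5 -0.7 -0.2] [-0.0004  0.0001 -0.0005]
0.3 10.11 [-0.6  0.4 -0.8] [-0.0004  0.0001 -0.0005]
0.2 10.43 [0.2 0.2 0.5] [-0.0004  0.0001 -0.0005]
0.1 10.74 [-0.7 -0.   0.5] [-0.0003  0.0001 -0.0005]
z 0.0777 0.0774 [ 0.1 -0.2 -0. ]
z 0.0757 0.0757 [ 0.1 -0.2 -0.5]
z 0.0737 0.0736 [ 0.1 -0.6 -0.5]
z 0.0717 0.0717 [-0.2 -0.1  0.3]
z 0.0697 0.0714 [-8.6  3.2 22.2]
12.0083
```

Firm contact came at z = 0.0714, against an expected shut lid top of 0.072. I'll lift off, clear the view and check.

```bash
python3 - <<'E'
from h import *
p=manip.current_ee_pos()
manip.move_l([p[0],p[1],.2],None,.25)
manip.move_ptp([.36,-.03,.25],down(.18+np.pi/2))
snap('scene','scene2'); p,d=snap('top','top2')
print(manip.current_time(),manip.current_force())
from meas import *
try: print(timer('top',p))
except Exception as e: print(e)
for u,v in ((370,190),(400,180),(390,220),(430,190),(360,225),(440,220)): print(np.round(p2w('top',u,v,d[v,u]),3))
E
```

```text
13.7583 [-0.49739324 -0.79474607 -0.07979596]
{'cen': array([ 0.41242956, -0.00463787]), 'r': np.float64(0.05081307602708515), 'red': None, 'orange': None, 'green': None}
[ 0.563 -0.195  0.07 ]
[ 0.583 -0.26   0.072]
[ 0.497 -0.233  0.071]
[ 0.56  -0.321  0.071]
[ 0.488 -0.17   0.071]
[ 0.495 -0.336  0.073]
```

View pics/scene2.png

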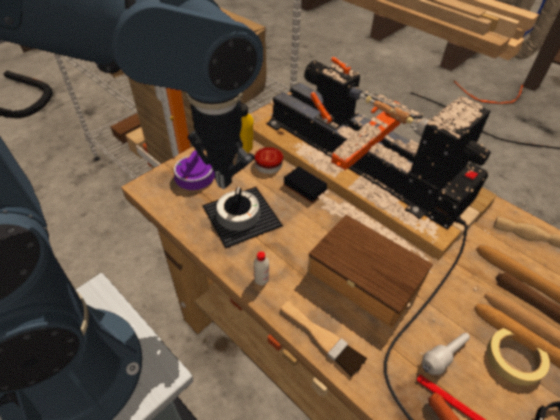

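View pics/top2.png

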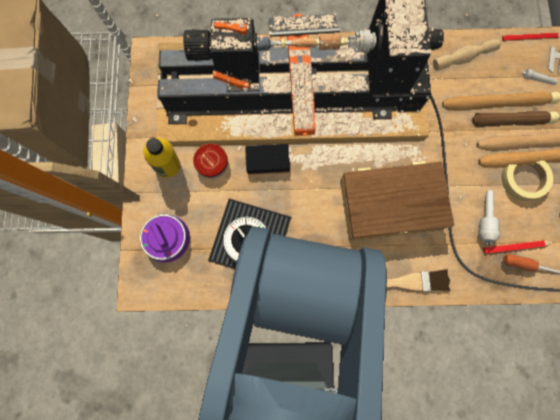

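The lid is shut flat: its depth-measured top is at 0.071–0.072. In the scene picture it is the closed box at (370,265). Next I'll refine the timer's axis and the bar direction from both first pictures.

```bash
python3 - <<'E'
from meas import *
s=cv2.imread('pics/scene0.png')[:,:,::-1].copy(); t=cv2.imread('pics/top0.png')[:,:,::-1].copy()
print('scene',timer('scene',s,box=(205,180,275,235)))
print('top',timer('top',t,box=(220,210,275,270)))
for n,c in (('scene',(.468,.071,.0765)),('top',(.468,.071,.0765))): print(n,w2p(n,c),w2p(n,(.468,.071,.0455)))
# warp top to metric plane at z=.0765, centered, 0.25mm/px
for cam,img in (('top',t),('scene',s)):
    for z in (.038,.0765):
        g=np.array([w2p(cam,(.468+dx,.071+dy,z)) for dx,dy in ((.06,.06),(.06,-.06),(-.06,-.06),(-.06,.06))],np.float32)
        H=cv2.getPerspectiveTransform(g,np.float32([[0,0],[399,0],[399,399],[0,399]]))
        w=cv2.warpPerspective(img,H,(400,400),flags=cv2.INTER_CUBIC); cv2.drawMarker(w,(200,200),(255,0,255),1,12)
        cv2.imwrite(f'pics/w_{cam}_{int(z*1e4)}.png',w[:,:,::-1])
a=[cv2.imread(f'pics/w_{c}_{z}.png') for c in('top','scene') for z in (380,765)]
m=np.vstack([np.hstack(a[:2]),np.hstack(a[2:])]);cv2.imwrite('pics/warp.png',cv2.resize(m,(600,600)))
E
```

```text
scene {'cen': array([0.47102842, 0.07090631]), 'r': np.float64(0.05088150309933869), 'red': None, 'orange': (np.int32(274), np.float64(-1.5765865932789216), np.float64(0.038604233553972876)), 'green': None}
top {'cen': array([0.46829404, 0.07107785]), 'r': np.float64(0.050459482757102485), 'red': None, 'orange': (np.int32(98), np.float64(-1.5835352080385967), np.float64(0.04073614553670527)), 'green': (np.int32(122), np.float64(-0.7836313288512792), np.float64(0.04043303712317779))}
scene [235.54739242 194.33642857] [236.24805228 203.50543861]
top [244.14834591 236.7584771 ] [245.57069559 238.65882688]
```

View pics/warp.png

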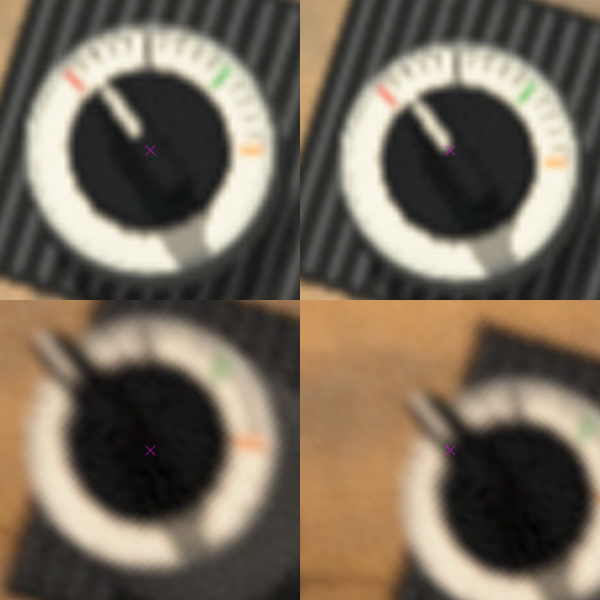

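```bash
python3 - <<'E'
from h import *
for base in (np.pi/2,-np.pi/2):
  for b in (.63,-.5,-1.1,-1.9):
    q=manip.inverse_kinematics([.4695,.071,.05],down(b+base)); print(b,None if q is None else np.round(q,2))
print(manip.current_qpos())
E
```

```text
0.63 [ 0.05  0.5   1.98 -0.    0.66 -2.15]
-0.5 [ 0.05  0.5   1.98 -0.    0.66 -1.02]
-1.1 [ 0.05  0.5   1.98 -0.    0.66 -0.42]
-1.9 [ 0.05  0.5   1.98 -0.    0.66  0.38]
0.63 [ 0.05  0.5   1.98 -0.    0.66  0.99]
-0.5 [ 0.05  0.5   1.98 -0.    0.66  2.12]
-1.1 [ 0.05  0.5   1.98 -0.    0.66  2.72]
-1.9 [ 0.05  0.5   1.98 -0.    0.66 -2.76]
[-2.13482677e-01 -3.03473951e-02  2.06220859e+00 -1.11172265e-04
  1.11040489e+00 -1.96327833e+00]
```

```bash
python3 - <<'E'
from h import *
R=down(.63+np.pi/2); c=[.4695,.071]
manip.set_gripper(.5,60)
manip.move_ptp(c+[.14],R)
manip.move_l(c+[.052],R,.12)
manip.dwell(.2); f0=manip.current_force(); print(np.round(f0,2))
manip.set_gripper(0.0,60)
print(np.round(manip.current_force(),2),manip.current_grip_width(),manip.current_ee_pos(),manip.current_time())
snap('scene','scene3')
E
python3 -c "
import cv2;a=cv2.imread('pics/scene3.png');cv2.imwrite('pics/c3.png',cv2.resize(a[130:250,150:310],None,fx=5,fy=5))"
```

```text
[-0.19  0.45 -0.86]
[0.41 0.08 0.22] 0.13931989307714654 [0.46961482 0.07105229 0.05206178] 16.4667
```

View pics/c3.png

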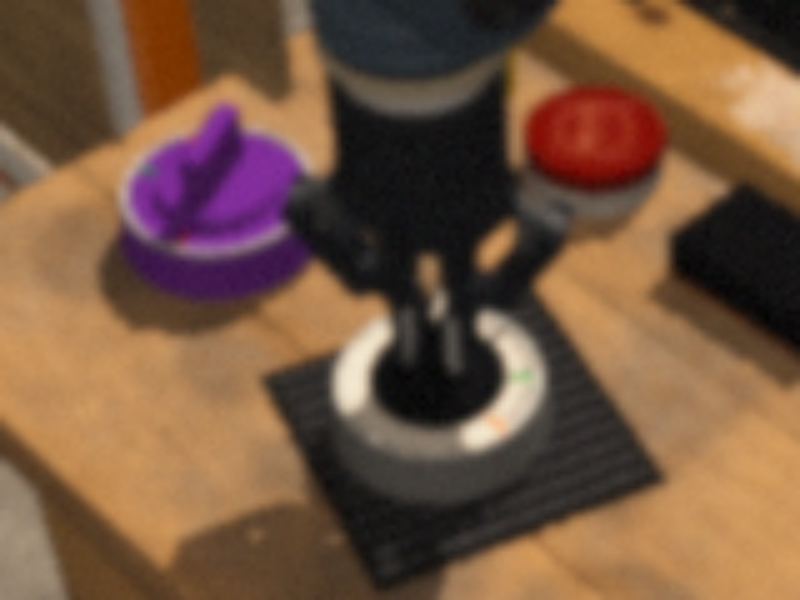

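The bar is gripped: width 0.139 is about 12 mm, and the lateral force is near zero. I'll press down under force control.

```bash
python3 - <<'E'
from h import *
p=np.array([.4695,.071,.052])
fm=lambda: np.mean([manip.current_force() for _ in range(3)],axis=0)
for i in range(30):
    f=fm()
    st=.0005 if f[2]<1.5 else .00025
    if f[2]>11 or p[2]<.0425: break
    p[2]-=st
    manip.move_l(p,None,.05)
    print(round(p[2],5),np.round(manip.current_ee_pos()[2],4),np.round(fm(),1))
np.save('p.npy',p); print(manip.current_time(),manip.current_grip_width())
E
```

```text
0.0515 0.0518 [-1.5  0.2  6. ]
0.05125 0.0517 [-3.2  0.1  9. ]
0.051 0.0517 [-2.8 -0.1 11.3]
17.2667 0.1385473392543475
```

```bash
cat > turn.py <<'E'
from h import *
def turn(a0,a1,step,maxt=1.2):
    p=np.load('p.npy'); n=int(np.ceil(abs(a1-a0)/step)); mx=0
    for a in np.linspace(a0,a1,n+1)[1:]:
        f=np.mean([manip.current_force() for _ in range(3)],axis=0)
        p[2]-=np.clip((12.5-f[2])/10*.0005,-.0004,.0003)
        p[:2]+=np.clip(f[:2]*.00005,-.0003,.0003)
        manip.move_l(p,down(a+np.pi/2),.05)
        g=manip.current_force(); T=manip.current_ft_torque()
        print(round(a,2),round(manip.current_time(),2),'F',np.round(g,1),'T',np.round(T,2),np.round(p*1000,2))
        if g[2]>18: p[2]+=.0004; manip.move_l(p,None,.05)
        if g[2]<4 or abs(T[2])>maxt: print('STOP');break
    np.save('p.npy',p); return a
E
python3 - <<'E'
from turn import *
print(manip.current_ft_torque()); turn(.63,.43,.05)
E
```

```text
[ 0.03664383  0.58274284 -0.00148694]
0.58 17.52 F [-3.2 -0.2 12.1] T [-0.04  0.48 -0.  ] [469.36  71.    50.94]
0.53 17.77 F [-1.9 -1.5 13.7] T [-0.14  0.38  0.03] [469.2   70.99  50.92]
0.48 18.02 F [-0.9 -0.4 10.5] T [-0.15  0.25  0.02] [469.11  70.91  50.98]
0.43 18.27 F [-0.3 -0.9 11.4] T [-0.23  0.21  0.05] [469.06  70.89  50.88]
```

```bash
python3 - <<'E'
from turn import *
turn(.43,-.07,.1); snap('scene','scene4'); snap('top','top4')
E
python3 -c "
import cv2;a=cv2.imread('pics/scene4.png');cv2.imwrite('pics/c4.png',cv2.resize(a[130:250,150:310],None,fx=5,fy=5))"
```

```text
0.33 18.52 F [-2.5 -2.7 12.5] T [-0.44  0.17 -0.08] [469.04  70.84  50.83]
0.23 18.77 F [ 0.3 -2.9 11.3] T [-0.48  0.06 -0.13] [468.92  70.71  50.83]
0.13 19.02 F [-0.1 -3.4 11.9] T [-0.53  0.13 -0.14] [468.93  70.56  50.77]
0.03 19.27 F [-0.7 -3.4 11.9] T [-0.51  0.16 -0.13] [468.93  70.39  50.74]
-0.07 19.52 F [-1.1 -3.7 13.5] T [-0.52  0.12 -0.08] [468.89  70.22  50.7 ]
```

View pics/c4.png

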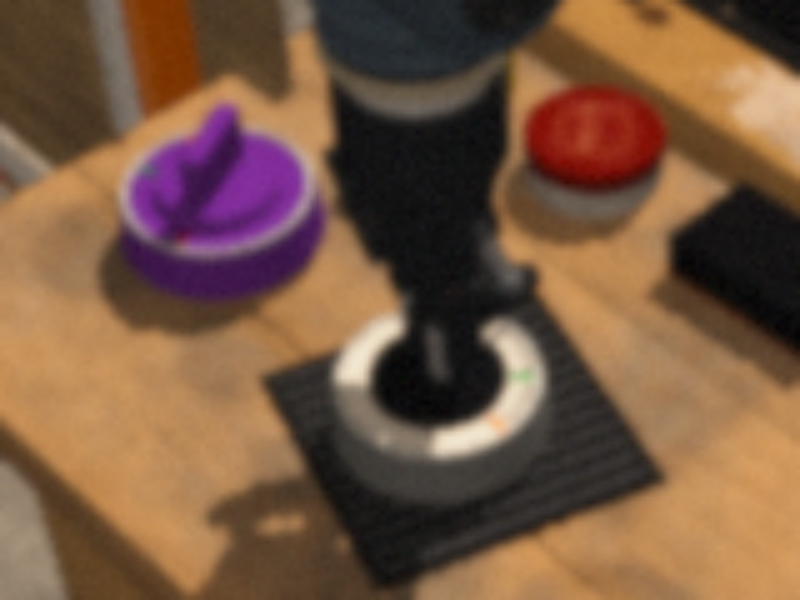

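The green (522,376) and orange (497,425) marks haven't moved, so the timer isn't skidding. I'll continue and check the grip width.

```bash
python3 - <<'E'
from turn import *
print(manip.current_grip_width(),manip.current_tcp_rot()[:,1])
turn(-.07,-.97,.1); print(manip.current_grip_width()); snap('scene','scene5'); snap('top','top5')
E
python3 -c "
import cv2,numpy as np;a=cv2.imread('pics/scene5.png');b=cv2.imread('pics/top5.png');cv2.imwrite('pics/c5.png',np.hstack([cv2.resize(a[170:250,190:290],None,fx=4,fy=4),cv2.resize(b[200:280,200:300],None,fx=4,fy=4)]))"
```

```text
0.13395775186311865 [ 7.01581821e-02  9.97535875e-01 -8.74722239e-05]
-0.17 19.87 F [ 0.2 -3.2 12.4] T [-0.62  0.04 -0.14] [468.84  70.07  50.71]
-0.27 20.12 F [-0.2 -4.4 13.2] T [-0.63  0.17 -0.17] [468.85  69.91  50.7 ]
-0.37 20.37 F [-0.4 -3.2 12.4] T [-0.56  0.12 -0.15] [468.84  69.69  50.74]
-0.47 20.62 F [-0.8 -4.1 13.9] T [-0.51  0.17 -0.13] [468.82  69.53  50.73]
-0.57 20.87 F [-0.3 -2.6 12.5] T [-0.47  0.13 -0.13] [468.78  69.33  50.8 ]
-0.67 21.12 F [-1.2 -2.9 12.2] T [-0.51  0.19 -0.15] [468.76  69.2   50.8 ]
-0.77 21.37 F [-0.6 -3.7 13.5] T [-0.48  0.21 -0.14] [468.71  69.05  50.78]
-0.87 21.62 F [-0.9 -3.  12.6] T [-0.36  0.29 -0.07] [468.67  68.87  50.83]
-0.97 21.87 F [-2.3 -2.6 13.4] T [-0.37  0.32 -0.1 ] [468.63  68.72  50.84]
0.14204869116971375
```

View pics/c5.png

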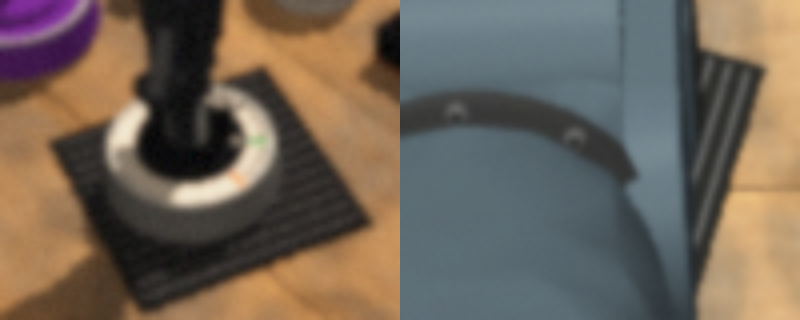

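```bash
sed -i 's/p\[:2\]+=.*/p[:2]+=np.where(abs(f[:2])>4,np.clip(f[:2]*.00004,-.0003,.0003),0)/' turn.py
python3 - <<'E'
from turn import *
turn(-.97,-1.80,.1); print(manip.current_grip_width()); snap('scene','scene6')
E
python3 -c "
import cv2,numpy as np;a=cv2.imread('pics/scene6.png');cv2.imwrite('pics/c6.png',cv2.resize(a[170:250,190:290],None,fx=6,fy=6,interpolation=2))"
```

```text
-1.06 22.22 F [-2.  -3.3 13.1] T [-0.54  0.39 -0.04] [468.63  68.72  50.87]
-1.15 22.47 F [-2.5 -3.7 13.6] T [-0.62  0.52 -0.07] [468.63  68.72  50.9 ]
-1.25 22.72 F [-2.7 -3.6 12.6] T [-0.55  0.44 -0.06] [468.63  68.72  50.95]
-1.34 22.97 F [-3.5 -3.2 13.6] T [-0.67  0.58 -0.04] [468.63  68.72  50.96]
-1.43 23.22 F [-2.6 -3.2 12.4] T [-0.47  0.5  -0.03] [468.63  68.72  51.01]
-1.52 23.47 F [-3.5 -2.5 13.2] T [-0.48  0.62  0.02] [468.63  68.72  51.01]
-1.62 23.72 F [-3.3 -2.3 11.9] T [-0.29  0.58 -0.04] [468.63  68.72  51.04]
-1.71 23.97 F [-3.1 -2.4 13.6] T [-0.32  0.66 -0.03] [468.63  68.72  51.01]
-1.8 24.22 F [-3.4 -1.1 11.4] T [-0.09  0.5  -0.06] [468.63  68.72  51.07]
0.13864929345381097
```

View pics/c6.png

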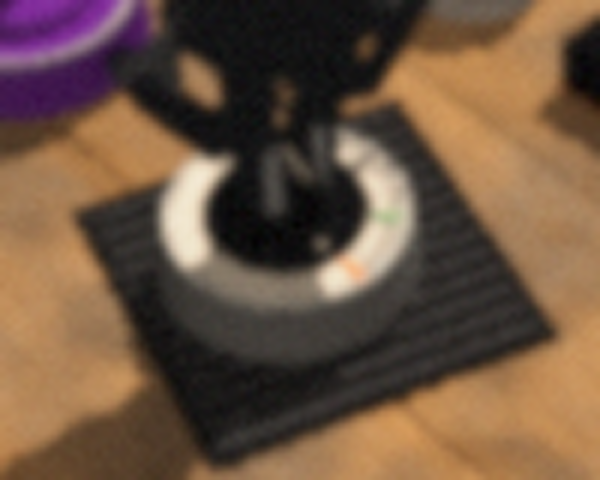

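```bash
python3 - <<'E'
from h import *
for z in (.046,.055,.065,.0765):
    w=plane('scene',190+320/6-.4,170+242/6-.4,z)[:2]; 
    for c in ((.4695,.071),(.471,.071)):
        v=w-c; print(z,np.round(v,4),np.hypot(*v),np.arctan2(v[1],v[0]))
# expected pix
for a in (-1.6,-1.7,-1.8,-1.9):
  for r,z in ((.025,.0765),(.033,.0465)): print(a,r,(np.array(w2p('scene',(.471+r*np.cos(a),.071+r*np.sin(a),z)))-[190,170])*6)
E
```

```text
0.046 [-0.0044 -0.0265] 0.0268605561895837 -1.73406324853306
0.046 [-0.0059 -0.0265] 0.02714474955310165 -1.7886147421374858
0.055 [-0.0096 -0.0328] 0.03415642349934413 -1.8557003858318522
0.055 [-0.0111 -0.0328] 0.03460797351231508 -1.8973078022634782
0.065 [-0.0154 -0.0398] 0.04263752115329525 -1.9407355956249766
0.065 [-0.0169 -0.0398] 0.04320250136649696 -1.9731126173777631
0.0765 [-0.0221 -0.0478] 0.05263854045270303 -2.0041565587714087
0.0765 [-0.0236 -0.0478] 0.053285817133234714 -2.0297072205356663
-1.6 0.025 [321.63660471 176.63519123]
-1.6 0.033 [338.22953632 240.99164404]
-1.7 0.025 [316.43484653 179.70110452]
-1.7 0.033 [331.50968241 245.06226169]
-1.8 0.025 [310.84365298 182.39252254]
-1.8 0.033 [324.27788495 248.6386418 ]
-1.9 0.025 [304.92011853 184.68026146]
-1.9 0.033 [316.60843176 251.6811125 ]
```

The pointer's white foot at crop (320,242) is past the orange bar (355,268). It measures about -1.75 to -1.8 rad against -1.58 for orange, so the dial is at about 2.58 and the spring is loaded. Now back to 10 minutes, at the green bearing of -0.784.

```bash
python3 - <<'E'
from turn import *
turn(-1.80,-.784,.1); print(manip.current_grip_width()); manip.dwell(.1);snap('scene','scene7')
E
python3 -c "
import cv2,numpy as np;a=cv2.imread('pics/scene7.png');cv2.imwrite('pics/c7.png',cv2.resize(a[170:250,190:290],None,fx=6,fy=6,interpolation=2))"
```

```text
-1.71 24.52 F [-1.9 -0.8 12. ] T [-0.22  0.37  0.31] [468.63  68.72  51.06]
-1.62 24.77 F [-1.2 -1.2 10.5] T [-0.17  0.31  0.25] [468.63  68.72  51.03]
-1.52 25.02 F [-1.6 -1.4 11.4] T [-0.22  0.26  0.15] [468.63  68.72  50.93]
-1.43 25.27 F [-0.9 -1.8 11.6] T [-0.17  0.18  0.19] [468.63  68.72  50.88]
-1.34 25.52 F [-0.5 -0.7 11.8] T [-0.08  0.08  0.2 ] [468.63  68.72  50.83]
-1.25 25.77 F [-0.  -0.2 11. ] T [-0.1   0.02  0.16] [468.63  68.72  50.8 ]
-1.15 26.02 F [-0.6 -0.5 11.7] T [ 0.02 -0.01  0.22] [468.63  68.72  50.72]
-1.06 26.27 F [ 2.   0.6 12.2] T [ 0.11 -0.16  0.17] [468.63  68.72  50.68]
-0.97 26.52 F [ 0.9  1.3 11. ] T [ 0.3  -0.23  0.19] [468.63  68.72  50.67]
-0.88 26.77 F [ 2.9  2.3 11.7] T [ 0.46 -0.26  0.15] [468.63  68.72  50.59]
-0.78 27.02 F [ 1.7  3.  11.7] T [ 0.61 -0.32  0.15] [468.63  68.72  50.55]
0.14025112559673872
```

View pics/c7.png

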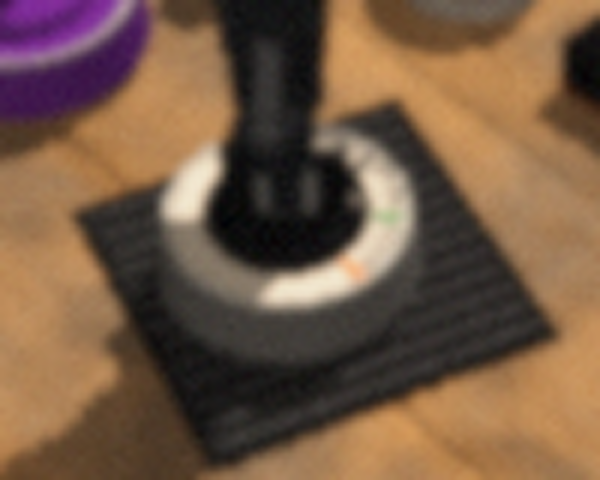

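Now ease the push, release, lift, and check with a clear top view.

```bash
python3 - <<'E'
from h import *
p=np.load('p.npy')
for _ in range(6):
    f=manip.current_force()
    if f[2]<3: break
    p[2]+=.0002; manip.move_l(p,None,.05)
print(np.round(manip.current_force(),1))
manip.set_gripper(.5,60)
manip.move_l([p[0],p[1],.16],None,.15)
manip.move_ptp([.30,-.22,.30],down(.9))
t,_=snap('top','top8'); s,_=snap('scene','scene8')
from meas import *
print(timer('top',t,box=(220,210,275,270)),timer('scene',s,box=(205,180,275,235)),manip.current_time())
for cam,img in (('top',t),('scene',s)):
    for z in (.038,.0765):
        g=np.array([w2p(cam,(.468+dx,.071+dy,z)) for dx,dy in ((.06,.06),(.06,-.06),(-.06,-.06),(-.06,.06))],np.float32)
        H=cv2.getPerspectiveTransform(g,np.float32([[0,0],[399,0],[399,399],[0,399]]))
        w=cv2.warpPerspective(img,H,(400,400),flags=cv2.INTER_CUBIC); cv2.drawMarker(w,(200,200),(255,0,255),1,12)
        cv2.imwrite(f'pics/w8_{cam}_{int(z*1e4)}.png',w[:,:,::-1])
a=[cv2.imread(f'pics/w8_{c}_{z}.png') for c in('top','scene') for z in (380,765)]
m=np.vstack([np.hstack(a[:2]),np.hstack(a[2:])]);cv2.imwrite('pics/warp8.png',cv2.resize(m,(600,600)))
E
```

```text
[ 3.3 -0.3  4.4]
{'cen': array([0.46738699, 0.07111693]), 'r': np.float64(0.05054410365062821), 'red': None, 'orange': (np.int32(176), np.float64(-1.638072214999649), np.float64(0.0407413499599986)), 'green': (np.int32(160), np.float64(-0.8412548866239983), np.float64(0.040126664254661645))} {'cen': array([0.46920443, 0.06996362]), 'r': np.float64(0.05080249083426893), 'red': None, 'orange': (np.int32(143), np.float64(-1.608597506295952), np.float64(0.04019702689350287)), 'green': None} 31.4
```

View pics/warp8.png

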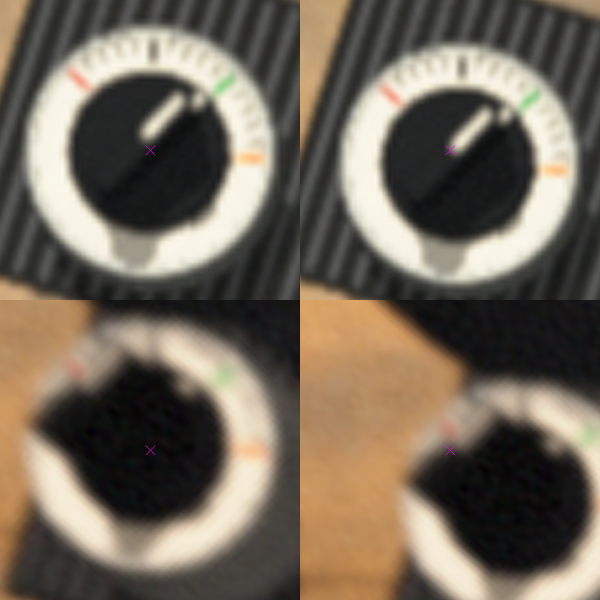

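View pics/top8.png

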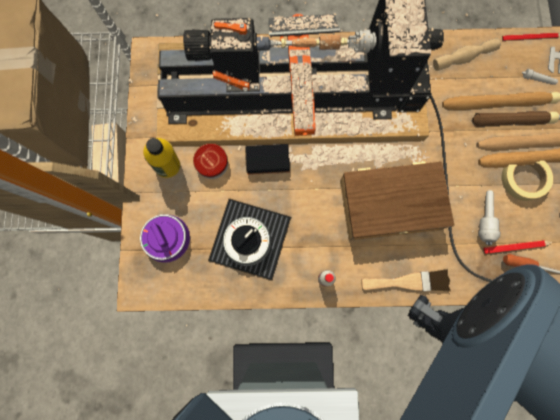

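```bash
python3 - <<'E'
from meas import *
for k in (0,4,5,6,7,8):
    s=cv2.imread(f'pics/scene{k}.png')[:,:,::-1].copy(); 
    try:
        o=timer('scene',s,box=(205,180,275,235)); 
    except Exception as e: print(e);continue
    # orange relative to fixed centre
    hsv=cv2.cvtColor(s,cv2.COLOR_RGB2HSV).astype(int); sub=hsv[205:225,240:258]
    m=(sub[...,0]<20)&(sub[...,1]>80)&(sub[...,2]>150); yy,xx=np.nonzero(m); w=sub[...,1][m]
    print(k,o['cen'],o['orange'],(np.average(xx,weights=w)+240,np.average(yy,weights=w)+205) if len(xx) else None)
t=cv2.imread('pics/top8.png')[:,:,::-1].copy()
z=.0765;S=12
x0,y0=230,222;sub=cv2.resize(t[y0:y0+32,x0:x0+36],None,fx=S,fy=S,interpolation=cv2.INTER_CUBIC)
W=(sub.min(2)>110).astype(np.uint8)
k,l,st,ce=cv2.connectedComponentsWithStats(W)
for i in range(1,k):
    if st[i,4]>100:
        yy,xx=np.nonzero(l==i); P=np.array([plane('top',(a+.5)/S-.5+x0,(b+.5)/S-.5+y0,z)[:2] for a,b in zip(xx[::5],yy[::5])])
        u,sv,vt=np.linalg.svd(P-P.mean(0),full_matrices=False); v=vt[0]*np.sign(vt[0][0]); print(st[i],P.mean(0),np.arctan2(v[1],v[0]),sv[0]/sv[1])
E
```

```text
0 [0.47102842 0.07090631] (np.int32(274), np.float64(-1.5765865932789216), np.float64(0.038604233553972876)) (np.float64(248.54237288135593), np.float64(213.68248587570622))
4 [0.47062006 0.06980896] (np.int32(174), np.float64(-1.5657365733686526), np.float64(0.03873972311118156)) (np.float64(248.8736462093863), np.float64(214.09987966305656))
5 [0.47074691 0.07016881] (np.int32(214), np.float64(-1.5665340518213495), np.float64(0.038953729300477434)) (np.float64(248.71260683760684), np.float64(213.9145299145299))
6 [0.47166435 0.0709128 ] (np.int32(278), np.float64(-1.6240374969188136), np.float64(0.038524212157052436)) (np.float64(248.1700801424755), np.float64(214.02493321460375))
7 [0.47206696 0.07027047] (np.int32(322), np.float64(-1.63677485447303), np.float64(0.03770958873253337)) (np.float64(248.2821138211382), np.float64(214.14878048780488))
8 [0.46920443 0.06996362] (np.int32(143), np.float64(-1.608597506295952), np.float64(0.04019702689350287)) (np.float64(247.6961869618696), np.float64(214.58179581795818))
[    0     0   432   384 65140] [0.4724691  0.05927585] 1.2664728344732485 1.2724203061296966
[ 178   86   95  102 4029] [0.47572813 0.06255942] -0.758245951694955 3.5062527588540986
```

The clear top view shows the following:
- **Timer:** it is on its pad, within about 1 mm of where it was, and turned about 0.055 rad (3°).
- **Pointer:** it lies at -0.76 rad and the green bar at -0.84, which puts the dial at about 1.52–1.54 (about 9.5–9.6 min). That is inside the one-minute tolerance.
- **Everything else:** the lid is shut and the bystanders are where they were.

I won't risk disturbing the timer again, so I'm handing in.

```bash
python3 - <<'E'
from h import *
print(manip.current_time(),np.round(manip.current_force(),1)); print(manip.sign_off())
E
```

```text
31.4 [ 0.6  0.4 -0. ]
the job is handed in; nothing more can be done
None
```

The lid is shut and the timer is set to about 9.5 minutes, inside the one-minute tolerance. I handed the job in at 31.4 s, with the arm clear of everything.

- **Lid:** I shut it slowly with the closed fingers, over about 4 s. The last press reached 22 N at the fingertips for a moment, more than I meant. The depth picture afterwards puts the lid top at 70–73 mm, as it should be when shut.
- **Timer (grey one on the pad):** I pressed down with about 10–14 N, so at most about 18 N on the pad. I wound the dial to about 2.6 rad, past the 2.40 top mark, then turned it back towards the green bar.

**Last checks:**
- **Dial:** it is not exactly on the mark. From the picture it reads 1.52 rad, and from the arm's command 1.54, against 1.60 for 10 minutes.
- **Timer position:** it moved about 1 mm and ended turned about 3° from its first facing. I left that as it was.
- **Wrist torque:** while winding up, it did not show the expected resistance. I relied on the pictures and the steady grip width to confirm the dial had turned.
- **Other things on the bench:** they look unmoved in the last top picture.

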